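# Pull the failed circuit board from the test rack

## Task

One of the three boards in the test rack has failed: the one whose lamp is red. Switch the rack off first by bringing the red lever fully over to the robot's side; then draw that board straight up out of its slot and stand it in the slot of the yellow repair stand, lowering it all the way to the bottom before letting go. Leave the other two boards in their slots and do not disturb the tape, the meter and the red carton.

Things in the scene. Friction and masses are not known exactly. Their poses are not given: they have to be found in the camera images.
- rack: test rack, fixed: aluminium base 180 x 220 x 12 mm with three slots 70 mm apart along its y, each holding one upright board lengthwise along the rack's x. Black end guides, tops 72 mm above the table; a board has 1.5 mm play on each side, 3 mm at each end. Origin: underside, below the middle slot's centre, z up; the ledge with the lamps is on its +x side.
- slot_a (a point): centre of the floor of the rack slot on the rack's -y side, 12 mm above the table; axes as the rack
- slot_b (a point): centre of the floor of the rack's middle slot; axes as the rack
- slot_c (a point): centre of the floor of the rack slot on the rack's +y side; axes as the rack
- lamp_red: red status lamp, 34 mm across, 32 mm tall, fixed on the rack's ledge in line with one slot, whose centre is 85 mm from the lamp along its -x; marks the board that failed. Which slot it belongs to differs from start to start. Origin: centre of its underside, axes as the rack.
- lamp_green1: green status lamp of the same shape, likewise in line with its slot (board good)
- lamp_green2: second green status lamp, same
- stand: yellow repair stand, fixed: base 160 x 100 x 12 mm with one slot along its x for an upright board; yellow end guides 50 mm tall with flared lips (lip tops about 76 mm above the table), slot 12 mm wide and 126 mm long, open in the middle. Origin: centre of the underside, z up.
- stand_slot (a point): centre of the slot's floor in the repair stand, 12 mm above the table; x along the slot, y across it, z up
- power (a joint): power lever angle, rad: 0 = off, fully over to the switch box's -x side (the robot's side); 1.0 = fully on, over to +x. It starts on (0.85 to 1.0), swings easily and stays where left. It is upright at 0.5.
- power_tip (a point): centre of the 26 mm red ball on the power lever's end, 70 mm from the pivot, which is 62 mm above the table over the switch box's centre. The ball's centre is 123 mm up and 34 mm from the box's centre towards its +x when fully on, 34 mm towards -x when off (132 mm up when upright). The rod is 10 mm thick; about 1 N moves it; closed fingers lowered behind the ball can push it.
- switchbox: grey switch box, fixed, 130 x 90 x 40 mm high, with the red lever standing on its top, swinging in the box's x-z plane; white dot on the off side (-x, towards the robot), red dot on the on side. Origin: centre of underside.
- board_orange: orange circuit board, 110 x 4 x 100 mm tall, about 0.12 kg, upright in a rack slot at the start (which slot differs; colour means nothing). White pull bar on its top edge, 64 mm long, 10 mm thick, 84 to 100 mm above the origin: grip it from above across the 10 mm. Origin: middle of the lower edge; x along its length, y through its thickness, z up.
- board_green: green circuit board, 110 x 4 x 100 mm tall, about 0.12 kg, upright in a rack slot at the start (which slot differs; colour means nothing). White pull bar on its top edge, 64 mm long, 10 mm thick, 84 to 100 mm above the origin: grip it from above across the 10 mm. Origin: middle of the lower edge; x along its length, y through its thickness, z up.
- board_blue: blue circuit board, 110 x 4 x 100 mm tall, about 0.12 kg, upright in a rack slot at the start (which slot differs; colour means nothing). White pull bar on its top edge, 64 mm long, 10 mm thick, 84 to 100 mm above the origin: grip it from above across the 10 mm. Origin: middle of the lower edge; x along its length, y through its thickness, z up.
- tape: bystander: black roll of tape, 92 mm across, 22 mm high, lying flat; origin: centre of underside
- meter: bystander: yellow multimeter, 85 x 150 x 34 mm, lying flat; origin: centre of underside
- redbox: bystander: red carton, 75 x 60 x 50 mm; origin: centre of underside
Things that resemble listed ones, but are neither listed nor needed, are in the scene too. Several things have the shape of the switchbox; the one meant has the colours described above.

How it is judged:
On the way, in this order (a step that is already met when the one before it is completed fails the run):
1. the power lever is off (below 0.2 rad) (value of joint power below 0.2 rad), for 0.2 s.
2. a board has been drawn up clear of its slot, and the slot at the red lamp is the one without a board (height (world z) of any of board_orange, board_green, board_blue above 0.08 m and (height (world z) of board_orange above 0.08 m or horizontal distance between board_orange and lamp_red above 0.1 m) and (height (world z) of board_green above 0.08 m or horizontal distance between board_green and lamp_red above 0.1 m) and (height (world z) of board_blue above 0.08 m or horizontal distance between board_blue and lamp_red above 0.1 m)), for 0.1 s.
3. the board stands on the bottom of the repair stand's slot (within 8 mm) while the fingers still hold it (((x of board_orange in the frame of stand_slot between -0.015 and 0.015 m and y of board_orange in the frame of stand_slot between -0.01 and 0.01 m and z of board_orange in the frame of stand_slot below 0.008 m and angle between board_orange's own z axis and vertical below 0.25 rad and contact force between the fingers and board_orange above 0.5 N) or (x of board_green in the frame of stand_slot between -0.015 and 0.015 m and y of board_green in the frame of stand_slot between -0.01 and 0.01 m and z of board_green in the frame of stand_slot below 0.008 m and angle between board_green's own z axis and vertical below 0.25 rad and contact force between the fingers and board_green above 0.5 N) or (x of board_blue in the frame of stand_slot between -0.015 and 0.015 m and y of board_blue in the frame of stand_slot between -0.01 and 0.01 m and z of board_blue in the frame of stand_slot below 0.008 m and angle between board_blue's own z axis and vertical below 0.25 rad and contact force between the fingers and board_blue above 0.5 N))), for 0.1 s.
At the end, for the whole second after the job is handed in: Lever off (below 0.2 rad). The red-lamp board rests in the repair stand: lower edge within 8 mm of the slot floor, within 15 mm of the slot centre lengthwise and 10 mm across, tilted under 0.25 rad. The other two boards are within 20 mm of their starts (value of joint power below 0.2 rad and ((x of board_orange in the frame of stand_slot between -0.015 and 0.015 m and y of board_orange in the frame of stand_slot between -0.01 and 0.01 m and z of board_orange in the frame of stand_slot below 0.008 m and angle between board_orange's own z axis and vertical below 0.25 rad and linear speed of board_orange below 0.02 m/s and distance of each of board_green, board_blue from where it was at the start of the episode below 0.02 m) or (x of board_green in the frame of stand_slot between -0.015 and 0.015 m and y of board_green in the frame of stand_slot between -0.01 and 0.01 m and z of board_green in the frame of stand_slot below 0.008 m and angle between board_green's own z axis and vertical below 0.25 rad and linear speed of board_green below 0.02 m/s and distance of each of board_orange, board_blue from where it was at the start of the episode below 0.02 m) or (x of board_blue in the frame of stand_slot between -0.015 and 0.015 m and y of board_blue in the frame of stand_slot between -0.01 and 0.01 m and z of board_blue in the frame of stand_slot below 0.008 m and angle between board_blue's own z axis and vertical below 0.25 rad and linear speed of board_blue below 0.02 m/s and distance of each of board_orange, board_green from where it was at the start of the episode below 0.02 m)) and horizontal distance between each of board_orange, board_green, board_blue and lamp_red above 0.1 m); the robot touches nothing.
It fails at once if a board is raised by more than 20 mm while the power lever is not off (above 0.3 rad) (value of joint power above 0.3 rad and height (world z) of any of board_orange, board_green, board_blue above 0.032 m).
It fails at once if a board is pulled up (more than 40 mm) while the board at the red lamp is still down in its slot (height (world z) of any of board_orange, board_green, board_blue above 0.052 m and ((horizontal distance between board_orange and lamp_red below 0.1 m and height (world z) of board_orange below 0.03 m) or (horizontal distance between board_green and lamp_red below 0.1 m and height (world z) of board_green below 0.03 m) or (horizontal distance between board_blue and lamp_red below 0.1 m and height (world z) of board_blue below 0.03 m))).
It fails at once if the tape, the meter or the red carton is moved more than 20 mm (distance of any of tape, meter, redbox from where it was at the start of the episode above 0.02 m).
It also fails if it takes over 58 s, if anything falls off the work surface, if the arm or the gripper's body presses on something with over 40 N, if the wrist force passes 120 N, or if a joint passes its speed limit or range.

## Robot

A 6-joint arm with a two-finger parallel gripper is mounted at the origin on the work surface. World frame = base frame: x ahead of the robot, y to its left, z up, the work surface at z = 0. Lengths are in m, angles in rad, forces in N, time in s.
With the tool pointing down it reaches from about 0.25 to 0.725 m from the base axis. Payload 4 kg.
Tool frame: the origin (TCP) lies midway between the tips of the shut fingers; the grasp point (between the pads) lies 19 mm behind it (bot.grip_depth is the distance from the TCP to the grasp point, in m); z points along the fingers, y is the line along which they close (so a half turn about z gives the same grasp; the last joint's range is limited). The gripper opens to 85 mm and grips with 20 to 120 N. Pads are 22 mm wide; open, the fingers measure 114 mm over their backs; the gripper's body (76 mm by 85 mm) begins 54 mm behind the grasp point. The pads swing forward as they close: fully open they stand 13 mm farther back than shut.
Start: joints at [1.35, 0.241, 0.005, 1.335, 0, 1.571], TCP at [0.11, 0.488, 0.231] pointing down, gripper open.
Joint ranges: [-2.72, 2.72], [-1.05, 1.87], [-1.09, 1.28], [-1.99, 2.15], [-1.42, 1.44], [-3.14, 3.14]. Speed limits (rad/s): [2.79, 2.79, 3.14, 3.14, 3.14, 3.14].

## Interface

Orientations are given as a unit quaternion [x, y, z, w].
In Python, from workcell import bot gives the robot as it stands.
- The arm moves only by the shell command python3 -m creep 'ROWS'. ROWS is JSON, one flat list of numbers, 5 for each row, row after row: the shift along the world's x, y, z in m, then the turn about the world's z in rad, then the finger opening in m, from 0 to 0.0854. In form: [x, y, z, twist, claw, x, y, z, twist, claw, ...]. A call has 1 to 10 rows; each row is the pose to reach, as a shift and turn from the pose commanded when the call began; what a row does not reach only later rows make up. A row lasts 1/12 s, in which the tool goes at most 41.7 mm and 7.16 degrees, less where a joint would pass 70% of its speed; a pose out of reach is approached as far as the arm can. A call with a gripper value outside its range is refused whole. The fingers move at their own pace and stop on an object; the grip force is fixed at half the most. Time passes only in rows, so rows that repeat a pose let the fingers close. It gives the time, the measured TCP pose, the force, the opening and the grip force at its end, in the units of the state.
- bot.get_obs(): the state, without advancing time (a new reading comes with each control period).
- bot.camera(name): name is "side" or "top"; returns a dict with "pixels" (384x512x3 uint8, red, green, blue), "camera_matrix" (3x3 intrinsics, pixels), "dist_coeffs" ([k1, k2, p1, p2, k3] as OpenCV has them; the pictures are not rectified), "extrinsics" (4x4, takes a point from world to camera coordinates). Camera axes: x right, y down, z forward; pixel columns grow to the right and rows downward; lengths in m; the calibration is good to about 2 mm. A picture is of the moment at which its call begins. There is no depth.
- bot.job_done(): hands the job in; it is judged then, once.
Trained networks look in the newest picture that a camera, given by its name, has taken for a name from the list of things; names that differ only in an ending like _2 or _b are one class to them, and where a whole thing is asked for, a point or a joint stands for the part that bears it (a point fixed in the world has none). Each returns a list of dicts, best first, with "score" (0 to 1); they miss things now and then, are a little off and sometimes report something else, mostly with a low value. They report only what shows in the picture. A call takes as long as a camera call. They do not tell look-alikes from the thing itself.
- bot.look_for(camera, thing): "centre" ([column, row] as shares, 0 to 1, of the picture: columns of its width, rows of its height, amid what is visible of it).
- bot.place_of(camera, thing): "centre" ([column, row] as shares, 0 to 1, of the picture: columns of its width, rows of its height: a listed point, or the origin of a listed thing).
The state is a dict: "clock": time; "joint_pos": joint angles; "joint_vel": joint speeds; "tau": joint torques, N m; "eef_pos": TCP position; "tool_rot": TCP orientation; "ft_force": force on the tool from outside, world axes, zero at the start; "ft_torque": the same for the moment, N m; "grip_width": finger opening in m; "grasp_force": force on a finger pad.
Only numpy, scipy, OpenCV 4.12 (cv2) and the standard library are available. Lean on these libraries where they do the work, as an engineer would, in place of code of your own. Each camera call takes 0.05 s, during which the arm holds its last target. There are 200 camera calls.

## Working session

There is one attempt and no reset: what is moved stays moved. The work goes in short steps, Python scripts to look and compute and a shell command to move; the robot and the scene stay as the last step left them, time stands still between calls to the robot, and variables do not carry over. Pictures are saved under pics/ and viewed, at most 10 in all, crops included, and the job is handed in when it is done.

```bash
mkdir -p pics
cat > h.py <<'E'
import numpy as np, cv2
from workcell import bot
def snap(n,f=None):
    c=bot.camera(n)
    if f: cv2.imwrite(f,cv2.cvtColor(c["pixels"],cv2.COLOR_RGB2BGR))
    return c
def ray(c,uv,z):
    "world point at height z seen at pixel uv"
    K,d,E=map(np.array,(c["camera_matrix"],c["dist_coeffs"],c["extrinsics"]))
    p=cv2.undistortPoints(np.array([[uv]],float),K,d)[0,0]
    R,t=E[:3,:3],E[:3,3]; o=-R.T@t; v=R.T@np.array([*p,1])
    return o+v*(z-o[2])/v[2]
def proj(c,P):
    E=np.array(c["extrinsics"])
    return cv2.projectPoints(np.array(P,float).reshape(-1,3),cv2.Rodrigues(E[:3,:3])[0],E[:3,3],np.array(c["camera_matrix"]),np.array(c["dist_coeffs"]))[0][:,0]
E
cat > a.py <<'E'
from h import *
Z=dict(rack=0,slot_a=.012,slot_b=.012,slot_c=.012,lamp_red=None,lamp_green1=None,stand=0,stand_slot=.012,power_tip=.123,switchbox=0,board_orange=.012,board_green=.012,board_blue=.012,tape=0,meter=0,redbox=0)
for n in ("top","side"):
    c=snap(n,f"pics/{n}0.png")
    E=np.array(c["extrinsics"]); print(n,"cam at",np.round(-E[:3,:3].T@E[:3,3],3))
    for k,z in Z.items():
        for r in bot.place_of(n,k)[:4]:
            uv=np.array(r["centre"])*[512,384]
            print(k,round(r["score"],2),np.round(uv,1),np.round(ray(c,uv,z or 0.012),3)[:2])
E
python3 a.py
```

```text
top cam at [ 0.415 -0.107  1.198]
rack 0.59 [161.6 187.8] [0.57  0.192]
rack 0.45 [267.4 179. ] [ 0.593 -0.109]
slot_a 0.81 [160.1 186.8] [0.573 0.197]
slot_a 0.69 [185.7 183.3] [0.582 0.124]
slot_a 0.68 [136.6 191. ] [0.561 0.264]
slot_b 0.81 [160.1 186.8] [0.573 0.197]
slot_b 0.69 [185.7 183.3] [0.582 0.124]
slot_b 0.68 [136.6 191. ] [0.561 0.264]
slot_c 0.81 [160.1 186.8] [0.573 0.197]
slot_c 0.69 [185.7 183.3] [0.582 0.124]
slot_c 0.68 [136.6 191. ] [0.561 0.264]
lamp_red 0.55 [184. 159.] [0.653 0.13 ]
lamp_green1 0.66 [156.6 159.5] [0.652 0.209]
lamp_green1 0.58 [135.3 160.6] [0.649 0.27 ]
lamp_green1 0.21 [134.9 190.8] [0.562 0.268]
stand 0.75 [267.6 178.6] [ 0.594 -0.109]
stand_slot 0.82 [269.5 178.1] [ 0.595 -0.115]
stand_slot 0.25 [244.7 110. ] [ 0.797 -0.044]
power_tip 0.59 [430.  210.1] [ 0.492 -0.526]
power_tip 0.57 [366.5 282.4] [ 0.312 -0.355]
power_tip 0.51 [359.4 185. ] [ 0.559 -0.346]
power_tip 0.28 [264.4 180.8] [ 0.572 -0.101]
switchbox 0.92 [355.9 264.8] [ 0.35  -0.353]
switchbox 0.9 [352.8 197.1] [ 0.539 -0.35 ]
switchbox 0.79 [410.6 207.5] [ 0.508 -0.514]
board_
[... 1062 characters left out ...]
-0.09 ]
stand_slot 0.61 [260.  205.7] [ 0.59  -0.107]
power_tip 0.65 [323.9  90. ] [ 0.491 -0.53 ]
power_tip 0.53 [373.8 139.5] [ 0.312 -0.344]
power_tip 0.48 [291.8 125.3] [ 0.555 -0.338]
switchbox 0.91 [307.3 122.1] [ 0.527 -0.485]
switchbox 0.89 [355. 164.] [ 0.347 -0.338]
switchbox 0.73 [260.3 211.2] [ 0.584 -0.089]
switchbox 0.7 [295.4 151.6] [ 0.537 -0.34 ]
board_green 0.78 [235.1 305.9] [0.569 0.196]
board_blue 0.86 [236.2 282. ] [0.585 0.135]
board_blue 0.44 [225.5 334.1] [0.569 0.269]
board_blue 0.43 [153. 295.] [0.774 0.226]
tape 0.69 [220.1 164.9] [ 0.75  -0.224]
meter 0.74 [291.8 127.4] [ 0.573 -0.446]
meter 0.69 [234.5 308. ] [0.568 0.202]
redbox 0.66 [155.4 295.5] [0.767 0.226]
```

View pics/top0.png

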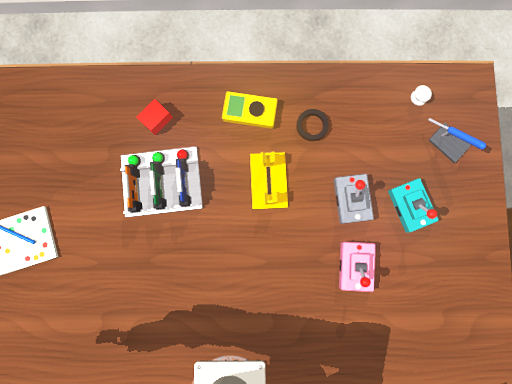

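View pics/side0.png

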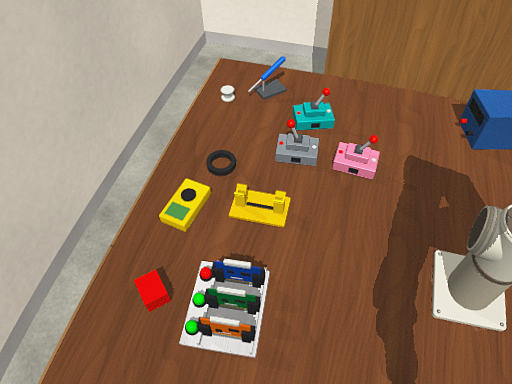

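Run:
```python
import cv2,numpy as np
a=cv2.imread('pics/top0.png');b=cv2.imread('pics/side0.png')
f=lambda i,x,y,w,h:cv2.resize(i[y:y+h,x:x+w],(400,300),interpolation=cv2.INTER_CUBIC)
cv2.imwrite('pics/crop0.png',np.vstack([np.hstack([f(a,340,170,132,99),f(b,270,70,132,99)]),np.hstack([f(a,110,130,100,75),f(a,220,135,100,75)])]))
```

```text
(no output)
```

View pics/crop0.png

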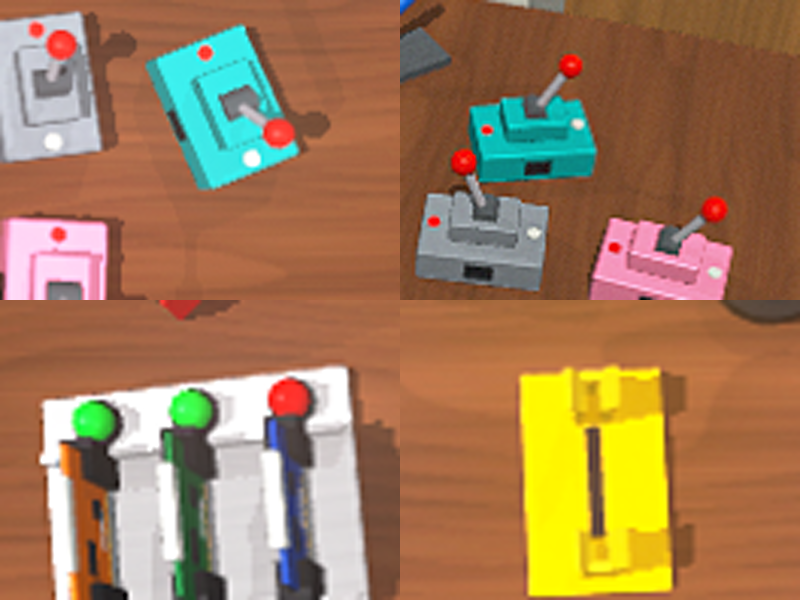

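The top view (pixels) shows three red levers: grey box (355,198), teal box (414,205) and pink box (358,267). Grey fits the description, with its ball at (360,185) on the red-dot side. The red lamp is at (183,156), in line with the blue board at the rack's -y slot. The stand is at (269,180), which rules out the yellow meter at (250,110). The crop confirms these choices. Next I measure precisely.

```bash
cat > m.py <<'E'
from h import *
from scipy.optimize import least_squares
C={n:snap(n) for n in("top","side")}
def tri(uvs):
    f=lambda P:np.concatenate([proj(C[n],P)[0]-uv for n,uv in uvs.items()])
    s=least_squares(f,[.55,0,.05]); return s.x,np.abs(s.fun).max()
H={n:cv2.cvtColor(c["pixels"],cv2.COLOR_RGB2HSV).astype(int) for n,c in C.items()}
def blob(n,near,r,f):
    h=H[n]; yy,xx=np.mgrid[:384,:512]
    m=f(h[...,0],h[...,1],h[...,2])&(np.hypot(xx-near[0],yy-near[1])<r)
    k,l,st,ce=cv2.connectedComponentsWithStats(m.astype(np.uint8)); i=1+np.argmax(st[1:,4]); 
    return ce[i],st[i,4],np.argwhere(l==i)[:,::-1].astype(float)
red=lambda h,s,v:((h<8)|(h>172))&(s>150)&(v>90)
grn=lambda h,s,v:(h>50)&(h<70)&(s>150)&(v>120)
wht=lambda h,s,v:(s<25)&(v>225)
L={}
for k,f,a,b in [("red",red,(183,156),(206,273)),("g1",grn,(158,158),(199,300)),("g2",grn,(134,161),(192,327)),("tip",red,(360,185),(291,125))]:
    t,s=blob("top",a,12,f),blob("side",b,12,f); P,e=tri({"top":t[0],"side":s[0]}); L[k]=P
    print(k,t[0].round(1),t[1],s[0].round(1),s[1],P.round(4),round(e,2))
d=L["g2"]-L["red"]; print("rack yaw from lamps",np.arctan2(-d[0],d[1]),np.hypot(*d[:2]))
# dark stripe of stand
for n,p in(("top",(268,180)),("side",(262,205))):
    c,a,pts=blob(n,p,16,lambda h,s,v:v<110)
    W=np.array([ray(C[n],q,.012)[:2] for q in pts]); u=np.linalg.svd(W-W.mean(0))[2][0]; u*=np.sign(u[0]); t=(W-W.mean(0))@u
    print("stripe",n,c.round(1),a,W.mean(0).round(4),"yaw",np.arctan2(u[1],u[0]).round(3),"len",np.ptp(t).round(3),"mid",(W.mean(0)+u*(t.max()+t.min())/2).round(4))
# board bar
for n,p in(("top",(179,180)),("side",(238,264))):
    c,a,pts=blob(n,p,20,wht)
    W=np.array([ray(C[n],q,.112)[:2] for q in pts]); u=np.linalg.svd(W-W.mean(0))[2][0]; u*=np.sign(u[0]); t=(W-W.mean(0))@u
    print("bar",n,c.round(1),a,W.mean(0).round(4),"yaw",np.arctan2(u[1],u[0]).round(3),"len",np.ptp(t).round(3),"wid",np.ptp((W-W.mean(0))@[-u[1],u[0]]).round(3))
# overlay of hypotheses
import sys
def pose(x,y,a,q): c,s=np.cos(a),np.sin(a); q=np.atleast_2d(q); return np.c_[x+c*q[:,0]-s*q[:,1],y+s*q[:,0]+c*q[:,1],q[:,2]]
def rect(a,b,z,x0=0,y0=0): return [(x0+i*a/2,y0+j*b/2,z) for i,j in((-1,-1),(1,-1),(1,1),(-1,1))]
def overlay(items,f,boxes):
    out=[]
    for n in("top","side"):
        S=5; im=cv2.resize(cv2.cvtColor(C[n]["pixels"],cv2.COLOR_RGB2BGR),None,fx=S,fy=S,interpolation=cv2.INTER_CUBIC)
        for (x,y,a),q,col in items:
            u=((proj(C[n],pose(x,y,a,q))+.5)*S).round().astype(np.int32); cv2.polylines(im,[u],True,col,1)
        for (cx,cy) in boxes[n]: out.append(im[(cy-30)*S:(cy+30)*S,(cx-40)*S:(cx+40)*S])
    cv2.imwrite(f,np.vstack([np.hstack(out[:2]),np.hstack(out[2:])]))
E
python3 m.py
```

```text
red [181.8 154.2] 79 [205.4 272.7] 112 [0.6657 0.1353 0.0198] 0.15
g1 [157.3 156.8] 71 [198.2 298.5] 108 [0.6591 0.2053 0.0192] 0.21
g2 [132.9 159.6] 71 [191.2 326.1] 119 [0.6513 0.2752 0.0192] 0.18
tip [359.8 184.3] 68 [290.4 123. ] 60 [ 0.561  -0.3471  0.1222] 0.15
rack yaw from lamps 0.10268460746226524 0.14069195330466436
stripe top [268.4 179.8] 68 [ 0.5906 -0.1114] yaw 0.045 len 0.075 mid [ 0.5901 -0.1114]
stripe side [259.3 205.2] 69 [ 0.5923 -0.1082] yaw 0.037 len 0.074 mid [ 0.5921 -0.1082]
bar top [177.8 179.3] 103 [0.5789 0.1253] yaw 0.105 len 0.062 wid 0.011
bar side [236.7 262. ] 76 [0.5799 0.1296] yaw 0.101 len 0.059 wid 0.009
```

Lamps, bar and stripe agree in both cameras: the blue bar is at about (0.580, 0.127) with yaw 0.103, and the stand slot at about (0.591, -0.110) with yaw 0.041. I check both with a model overlay.

```bash
cat > o.py <<'E'
from m import *
B=(.580,.127,.103); S=(.591,-.110,.041)
G=(0,255,0);M=(255,0,255)
overlay([(B,rect(.064,.01,.112),M),(B,rect(.18,.22,.012,0,.07),G),(S,rect(.16,.1,.012),M),(S,rect(.126,.012,.012),G),(S,rect(.16,.1,0),(255,0,0))],"pics/ov.png",{"top":[(180,178),(268,180)],"side":[(236,270),(261,205)]})
E
python3 o.py>/dev/null; python3 -c "
from h import *
o=bot.get_obs();print(o['clock'],o['eef_pos'],o['tool_rot'],o['grip_width'])"
```

```text
1.9 [0.10948123 0.48787593 0.2313215 ] [ 1.10153558e-01  9.93914580e-01  2.07891477e-05 -2.10062650e-05] 0.08529496283030863
```

View pics/ov.png

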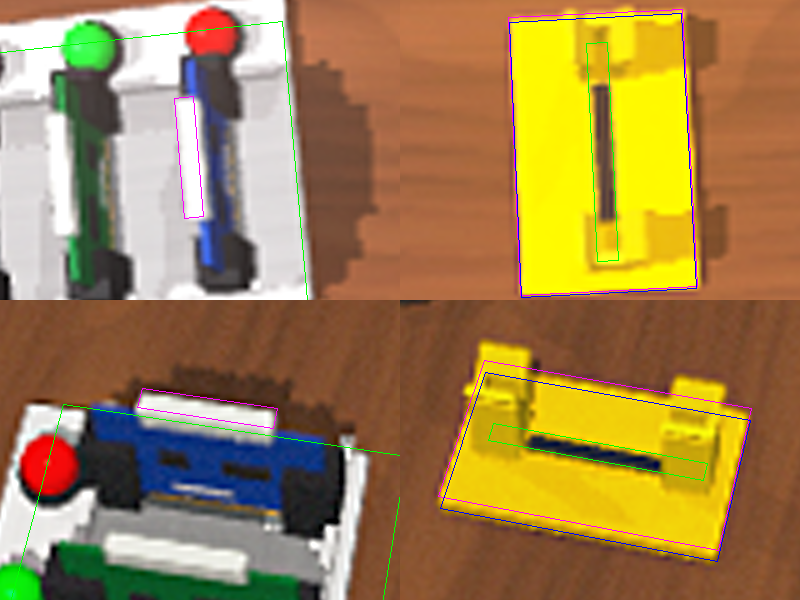

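The overlay fits: the bar outline (187,155) and the stand outline (605,150) in the crops lie within about 1 image pixel of the picture. Now I move behind the lever with the fingers closed.

```bash
python3 -m creep '[0.2,-0.34,0,0.32,0, 0.2,-0.34,0,0.32,0, 0.2,-0.34,0,0.32,0, 0.2,-0.34,0,0.32,0, 0.2,-0.34,0,0.32,0, 0.2,-0.34,0,0.32,0, 0.2,-0.34,0,0.32,0, 0.2,-0.34,0,0.32,0, 0.2,-0.34,0,0.32,0, 0.2,-0.34,0,0.32,0]'
python3 -m creep '[0.2,-0.34,0,0,0, 0.2,-0.34,0,0,0, 0.2,-0.34,0,0,0, 0.2,-0.34,0,0,0, 0.2,-0.34,0,0,0, 0.2,-0.34,0,0,0, 0.2,-0.34,0,0,0, 0.2,-0.34,0,0,0, 0.2,-0.34,0,0,0, 0.2,-0.34,0,0,0]'
```

```text
clock: 2.73
eef_pos: [0.3107, 0.1448, 0.2317]
tool_rot: [-0.048, 0.999, -0.0, 0.001]
ft_force: [-0.6, 0.6, -0.5]
grip_width: -0.0002
grasp_force: 0.0
clock: 3.57
eef_pos: [0.5113, -0.1965, 0.2307]
tool_rot: [-0.048, 0.999, -0.001, 0.001]
ft_force: [0.5, 0.1, -0.2]
grip_width: -0.0002
grasp_force: 0.0
```

```bash
python3 -m creep '[0.096,-0.148,0,0,0, 0.096,-0.148,0,0,0, 0.096,-0.148,0,0,0, 0.096,-0.148,0,0,0, 0.096,-0.148,0,0,0, 0.096,-0.148,0,0,0, 0.096,-0.148,-0.04,0,0, 0.096,-0.148,-0.08,0,0, 0.096,-0.148,-0.11,0,0, 0.096,-0.148,-0.126,0,0]'
python3 -m creep '[0,0,0,0,0, -0.01,-0.001,0,0,0, -0.02,-0.002,0,0,0, -0.03,-0.003,0,0,0, -0.04,-0.004,0,0,0, -0.05,-0.005,0,0,0, -0.06,-0.006,0,0,0, -0.07,-0.007,0,0,0, -0.08,-0.008,0,0,0, -0.08,-0.008,0,0,0]'
python3 - <<'E'
from h import *
snap("top","pics/t1.png");c=snap("side","pics/s1.png")
cv2.imwrite("pics/c1.png",np.vstack([cv2.resize(cv2.imread(f)[y:y+100,x:x+200],(600,300),interpolation=2) for f,x,y in(("pics/t1.png",280,140),("pics/s1.png",220,70))]))
E
```

```text
clock: 4.4
eef_pos: [0.6025, -0.3375, 0.1007]
tool_rot: [-0.05, 0.999, 0.002, -0.003]
ft_force: [-0.4, 0.3, -0.7]
grip_width: 0.0006
grasp_force: 0.0
clock: 5.23
eef_pos: [0.5266, -0.3481, 0.1086]
tool_rot: [-0.05, 0.999, -0.001, 0.003]
ft_force: [1.5, 0.1, -0.5]
grip_width: -0.0002
grasp_force: 0.6
```

View pics/c1.png

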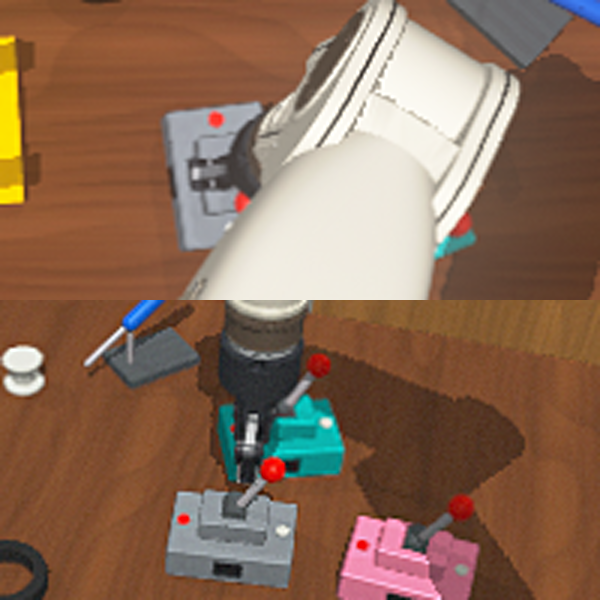

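The grey lever has swung over to the white-dot side (crop pixel (272,470)). I push on to its stop.

```bash
python3 -m creep '[-0.004,0,0,0,0, -0.008,-0.001,0,0,0, -0.012,-0.001,0,0,0, -0.012,-0.001,0,0,0, -0.012,-0.001,0,0,0]'
```

```text
clock: 5.75
eef_pos: [0.5259, -0.3483, 0.1084]
tool_rot: [-0.053, 0.999, -0.001, 0.012]
ft_force: [27.2, 3.0, -7.1]
grip_width: 0.0001
grasp_force: 13.5
```

```bash
python3 -m creep '[0.02,0,0,0,0, 0.045,0.002,0,0,0, 0.045,0.002,0.03,0,0, 0.045,0.002,0.07,0,0, 0.045,0.002,0.11,0,0, 0.045,0.002,0.135,0,0, 0.046,0.04,0.135,0,0.04, 0.048,0.08,0.135,0,0.04, 0.05,0.12,0.135,0,0.04, 0.052,0.16,0.135,0,0.04]'
python3 -m creep '[0.01,0.3,0,0,0.04, 0.01,0.3,0,0,0.04, 0.01,0.3,0,0,0.04, 0.01,0.3,0,0,0.04, 0.01,0.3,0,0,0.04, 0.01,0.3,0,0,0.04, 0.01,0.3,0,0,0.04, 0.01,0.3,0,0,0.04, 0.01,0.3,0,0,0.04, 0.01,0.3,0,0,0.04]'
python3 - <<'E'
from m import *
E
```

```text
clock: 6.58
eef_pos: [0.5651, -0.1877, 0.2411]
tool_rot: [-0.049, 0.999, -0.0, 0.0]
ft_force: [0.4, -0.6, -0.1]
grip_width: 0.0399
grasp_force: 0.0
clock: 7.42
eef_pos: [0.5752, 0.1111, 0.2405]
tool_rot: [-0.05, 0.999, -0.001, -0.0]
ft_force: [0.3, 0.0, -0.1]
grip_width: 0.0403
grasp_force: 0.0
red [181.7 154.1] 77 [205.4 272.7] 112 [0.6657 0.1353 0.0199] 0.11Traceback (most recent call last):
  File "<stdin>", line 1, in <module>
  File "m.py", line 18, in <module>
    t,s=blob("top",a,12,f),blob("side",b,12,f); P,e=tri({"top":t[0],"side":s[0]}); L[k]=P
        ~~~~^^^^^^^^^^^^^^
  File "m.py", line 11, in blob
    k,l,st,ce=cv2.connectedComponentsWithStats(m.astype(np.uint8)); i=1+np.argmax(st[1:,4]);
                                                                        ~~~~~~~~~^^^^^^^^^^
    return _wrapfunc(a, 'argmax', axis=axis, out=out, **kwds)
    return bound(*args, **kwds)
ValueError: attempt to get argmax of an empty sequence
```

```bash
sed -i 's/^L={}/L={}\nif __name__!="__main__": LAMPS=0/' m.py
python3 - <<'E'
src=open('m.py').read().split('L={}')[0]; exec(src)
uv={n:proj(C[n],[.497,-.354,.123])[0] for n in C}
t={n:blob(n,uv[n],12,red)[0] for n in C}; print(uv,t,tri(t))
E
```

```text
{'top': array([363.48576779, 208.82413454]), 'side': array([312.08699077, 125.25312486])} {'top': array([362.97101449, 207.13043478]), 'side': array([310.48214286, 126.32142857])} (array([ 0.50161337, -0.35410333,  0.11749318]), np.float64(0.08309115067652328))
```

```bash
python3 -m creep '[0.005,0.016,-0.03,0,0.04, 0.005,0.016,-0.07,0,0.04, 0.005,0.016,-0.1,0,0.04, 0.005,0.016,-0.12,0,0.04, 0.005,0.016,-0.13,0,0.04, 0.005,0.016,-0.14,0,0.04, 0.005,0.016,-0.15,0,0.04, 0.005,0.016,-0.154,0,0.04, 0.005,0.016,-0.154,0,0.04, 0.005,0.016,-0.154,0,0.04]'
python3 - <<'E'
from h import *
snap("top","pics/t2.png");snap("side","pics/s2.png")
cv2.imwrite("pics/c2.png",np.hstack([cv2.resize(cv2.imread(f)[y:y+100,x:x+100],(400,400),interpolation=2) for f,x,y in(("pics/t2.png",125,130),("pics/s2.png",185,220))]))
E
```

```text
clock: 8.45
eef_pos: [0.5812, 0.1269, 0.0872]
tool_rot: [-0.049, 0.999, 0.0, 0.001]
ft_force: [0.3, 0.0, 1.4]
grip_width: 0.0401
grasp_force: 0.0
```

View pics/c2.png

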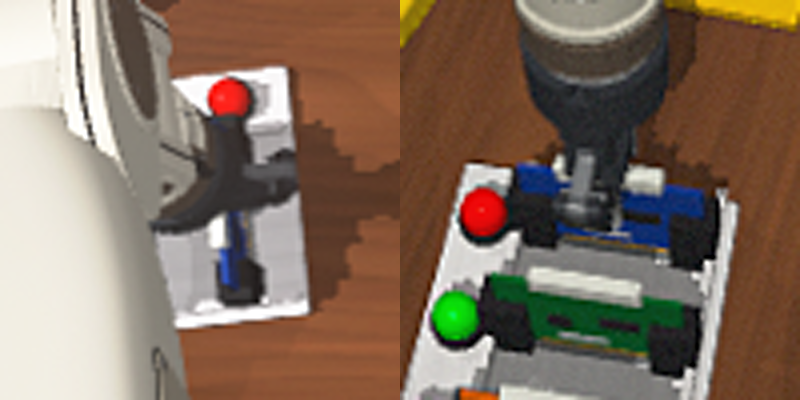

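The fingers straddle the blue board's bar, at side crop (600,185), and the other boards are clear. Closing.

```bash
python3 -m creep '[0,0,0,0,0.005, 0,0,0,0,0.005, 0,0,0,0,0.005, 0,0,0,0,0.005, 0,0,0,0,0.005, 0,0,0,0,0.005]'
```

```text
clock: 9.05
eef_pos: [0.5811, 0.127, 0.0871]
tool_rot: [-0.05, 0.999, 0.0, 0.001]
ft_force: [-0.7, 0.7, 5.7]
grip_width: 0.0089
grasp_force: 59.3
```

```bash
python3 -m creep '[0,0,0.01,0,0.005, 0,0,0.02,0,0.005, 0,0,0.03,0,0.005, 0,0,0.045,0,0.005, 0,0,0.06,0,0.005, 0,0,0.075,0,0.005, 0,0,0.09,0,0.005, 0,0,0.105,0,0.005, 0,0,0.115,0,0.005, 0,0,0.115,0,0.005]'
python3 - <<'E'
from h import *
c=snap("top","pics/t3.png");d=snap("side","pics/s3.png")
cv2.imwrite("pics/c3.png",np.hstack([cv2.resize(cv2.imread(f)[y:y+120,x:x+120],(400,400),interpolation=2) for f,x,y in(("pics/t3.png",125,110),("pics/s3.png",175,190))]))
E
```

```text
clock: 9.88
eef_pos: [0.582, 0.1272, 0.2047]
tool_rot: [-0.05, 0.999, 0.0, 0.003]
ft_force: [-0.3, -0.4, -1.1]
grip_width: 0.0088
grasp_force: 58.6
```

View pics/c3.png

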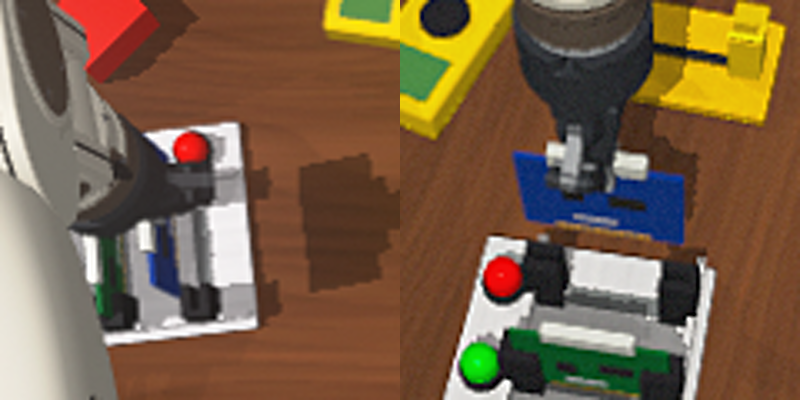

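The blue board is lifted level and the red-lamp slot is empty (side crop (600,195)). I carry it over the stand.

```bash
python3 -m creep '[0.002,-0.035,0,-0.02,0.005, 0.004,-0.07,0,-0.062,0.005, 0.006,-0.105,0,-0.062,0.005, 0.008,-0.14,0,-0.062,0.005, 0.01,-0.175,0,-0.062,0.005, 0.01,-0.205,0,-0.062,0.005, 0.01,-0.225,0,-0.062,0.005, 0.01,-0.237,0,-0.062,0.005, 0.01,-0.237,0,-0.062,0.005, 0.01,-0.237,0,-0.062,0.005]'
python3 -m creep '[0,0,-0.01,0,0.005, 0,0,-0.02,0,0.005, 0,0,-0.03,0,0.005, 0,0,-0.035,0,0.005, 0,0,-0.04,0,0.005, 0,0,-0.04,0,0.005, 0,0,-0.04,0,0.005]'
python3 - <<'E'
from h import *
c=snap("top","pics/t4.png");d=snap("side","pics/s4.png")
o=[]
for cam,f,x,y in((c,"pics/t4.png",215,120),(d,"pics/s4.png",205,140)):
    im=cv2.resize(cv2.imread(f)[y:y+100,x:x+100],(400,400),interpolation=2)
    a=.041; 
    for q in([[s*.055,0,z] for s,z in((-1,.089),(1,.089),(1,.175),(-1,.175))],[[s*.063,t*.006,.012] for s,t in((-1,-1),(1,-1),(1,1),(-1,1))]):
        P=[[.591+np.cos(a)*u-np.sin(a)*v,-.110+np.sin(a)*u+np.cos(a)*v,z] for u,v,z in q]
        cv2.polylines(im,[((proj(cam,P)+.5-[x,y])*4).round().astype(np.int32)],True,(255,0,255),1)
    o.append(im)
cv2.imwrite("pics/c4.png",np.hstack(o))
E
```

```text
clock: 10.82
eef_pos: [0.59, -0.11, 0.2003]
tool_rot: [-0.018, 1.0, 0.001, -0.001]
ft_force: [-0.5, -0.0, -1.4]
grip_width: 0.0086
grasp_force: 58.8
clock: 11.4
eef_pos: [0.5903, -0.1098, 0.1609]
tool_rot: [-0.019, 1.0, 0.0, -0.0]
ft_force: [0.5, 0.2, -1.0]
grip_width: 0.0086
grasp_force: 58.8
```

View pics/c4.png

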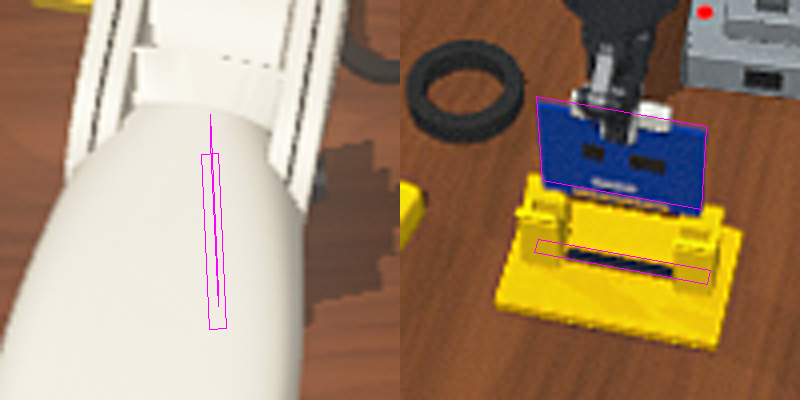

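The board sits over the slot, aligned with the overlay to about 1 pixel (side crop (620,155)). Lowering.

```bash
python3 -m creep '[0,0,-0.008,0,0.005, 0,0,-0.016,0,0.005, 0,0,-0.024,0,0.005, 0,0,-0.032,0,0.005, 0,0,-0.038,0,0.005, 0,0,-0.044,0,0.005, 0,0,-0.05,0,0.005, 0,0,-0.055,0,0.005, 0,0,-0.06,0,0.005, 0,0,-0.06,0,0.005]'
```

```text
clock: 12.33
eef_pos: [0.5898, -0.11, 0.1]
tool_rot: [-0.019, 1.0, 0.0, -0.001]
ft_force: [-0.3, -0.6, -1.3]
grip_width: 0.0091
grasp_force: 58.8
```

```bash
python3 -m creep '[0,0,-0.003,0,0.005, 0,0,-0.006,0,0.005, 0,0,-0.009,0,0.005, 0,0,-0.011,0,0.005, 0,0,-0.013,0,0.005, 0,0,-0.014,0,0.005, 0,0,-0.014,0,0.005, 0,0,-0.014,0,0.005]'
```

```text
clock: 13.0
eef_pos: [0.5906, -0.1101, 0.0874]
tool_rot: [-0.019, 1.0, -0.0, 0.0]
ft_force: [-0.4, 0.2, -0.9]
grip_width: 0.0086
grasp_force: 58.9
```

```bash
python3 -m creep '[0,0,-0.001,0,0.005, 0,0,-0.002,0,0.005, 0,0,-0.003,0,0.005, 0,0,-0.003,0,0.005, 0,0,-0.003,0,0.005]'
```

```text
clock: 13.42
eef_pos: [0.5908, -0.1103, 0.0871]
tool_rot: [-0.019, 1.0, -0.0, 0.001]
ft_force: [-4.9, 0.3, 12.4]
grip_width: 0.009
grasp_force: 60.7
```

The board is seated: the floor pushes back with 12 N at the same TCP height as in the rack. I release and back off.

```bash
python3 -m creep '[0,0,0.002,0,0.005, 0,0,0.002,0,0.04, 0,0,0.002,0,0.04, 0,0,0.002,0,0.04, 0,0,0.002,0,0.04, 0,0,0.002,0,0.04, 0,0,0.02,0,0.04, 0,0,0.04,0,0.04, 0,0,0.07,0,0.04, 0,0,0.1,0,0.04]'
python3 -m creep '[0,0,0.04,0,0.04, -0.03,0,0.06,0,0.04, -0.06,0,0.06,0,0.04, -0.1,0,0.06,0,0.04, -0.14,0,0.06,0,0.04, -0.18,0,0.06,0,0.04, -0.2,0,0.06,0,0.04, -0.2,0,0.06,0,0.04, -0.2,0,0.06,0,0.04]'
python3 - <<'E'
from h import *
snap("top","pics/t5.png");snap("side","pics/s5.png")
a,b=[cv2.imread(f"pics/{x}5.png") for x in("t","s")]
cv2.imwrite("pics/c5.png",np.hstack([cv2.resize(a[80:380,110:510],(400,300)),cv2.resize(b[60:360,110:410],(400,400))[50:350]]))
src=open('m.py').read().split('L={}')[0]; exec(src)
print(tri({n:blob(n,proj(C[n],[.5,-.354,.12])[0],12,red)[0] for n in C}))
for n,p in C.items():
    c,ar,pts=blob(n,proj(p,[.591,-.11,.112])[0],16,wht); print(n,ar,ray(p,c,.112))
E
```

```text
clock: 14.25
eef_pos: [0.5897, -0.11, 0.1842]
tool_rot: [-0.019, 1.0, 0.0, -0.001]
ft_force: [0.1, 0.9, -0.5]
grip_width: 0.0401
grasp_force: 0.0
clock: 15.0
eef_pos: [0.39, -0.1102, 0.2449]
tool_rot: [-0.018, 1.0, -0.0, 0.001]
ft_force: [0.8, -0.4, 0.4]
grip_width: 0.0402
grasp_force: 0.0
(array([ 0.50157997, -0.35395251,  0.11818249]), np.float64(0.1543874450238718))
top 65 [ 0.58793086 -0.11233003  0.112     ]
side 58 [ 0.58984173 -0.10617765  0.112     ]
```

View pics/c5.png

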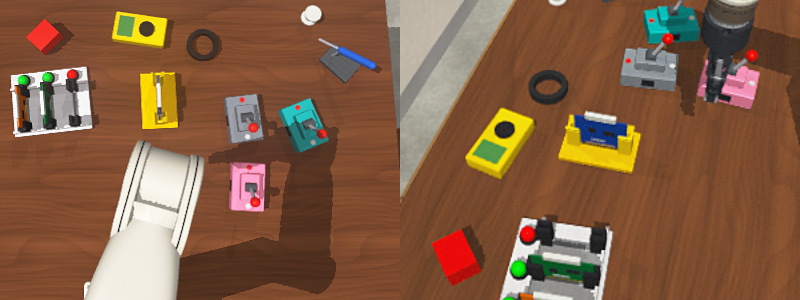

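The blue board stands in the yellow stand (side crop (600,130)) and the grey lever is off at (254,127). The other boards and the bystanders are untouched.

```bash
python3 -c "
from workcell import bot
print(bot.job_done())"
```

```text
the job is handed in; nothing more can be done
None
```

I switched the rack off, moved the failed blue board (red lamp) from the rack to the bottom of the yellow repair stand's slot, and handed the job in at about 15 s; the system returned no verdict.

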